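# Refit the slatted grid in the sauna drip tray

## Robot

A 6-joint arm with a two-finger parallel gripper is mounted at the origin on the work surface. World frame = base frame: x ahead of the robot, y to its left, z up, the work surface at z = 0. Lengths are in m, angles in rad, forces in N, time in s.
With the tool pointing down it reaches from about 0.425 to 0.95 m from the base axis. Payload 3.5 kg.
Tool frame: the origin (TCP) lies at the very end of the fingers, on their centre line; the grasp point (between the pads) lies 19 mm behind it (ctrl.grip_point_offset is the distance from the TCP to the grasp point, in m); z points along the fingers, y is the line along which they close (so a half turn about z gives the same grasp; the last joint's range is limited). The gripper opens to 85 mm and grips with 20 to 120 N. Pads are 22 mm wide; open, the fingers measure 114 mm over their backs; the gripper's body (76 mm by 85 mm) begins 54 mm behind the grasp point. The pads swing forward as they close: fully open they stand 13 mm farther back than shut.
Start: joints at [1.115, 0.286, 1.577, -0, 1.279, -0.15], TCP at [0.203, 0.644, 0.231] pointing down, gripper open.
Joint ranges: [-2.77, 2.77], [-0.9, 2.22], [0.21, 2.48], [-1.53, 4.67], [0.24, 2.81], [-2.84, 2.84]. Speed limits (rad/s): [2.79, 2.79, 3.14, 3.14, 3.14, 3.14].

## Interface

Orientations are given as a unit quaternion [x, y, z, w].
In Python, from plant import telemetry, vision, ctrl gives the robot as it stands.
- The arm moves only by the tool arm_command, never from a script. Its argument "series" is one flat list of numbers, 7 for each row, row after row: the shift along the tool's x, y, z in cm, then the turn, a rotation vector about the tool's x, y, z in degrees, then the closure, from 0 (fully open) to 1 (shut). A call has 1 to 10 rows; each row is the pose to reach, as a shift and turn from the pose commanded when the call began, along the tool's axes at that moment; what a row does not reach only later rows make up. A row lasts 1/12 s, in which the tool goes at most 41.7 mm and 7.16 degrees, less where a joint would pass 70% of its speed; a pose out of reach is approached as far as the arm can. A call with a gripper value outside its range is refused whole. The fingers move at their own pace and stop on an object; "force" is the grip in N (left out, the last holds). Time passes only in rows, so rows that repeat a pose let the fingers close. It gives the time, the measured TCP pose, the force, the opening and the grip force at its end, in the units of the state.
- telemetry.get_state(): the state, without advancing time (a new reading comes with each control period).
- vision.read_camera(name): name is "side" or "top" or "wrist"; returns a dict with "color" (480x640x3 uint8, blue, green, red), "K" (3x3 intrinsics, pixels), "rvec" (rotation vector, rad) and "tvec" (3), from world to camera coordinates, as OpenCV has them; the wrist camera has in their place "T_tool_cam" (4x4, takes a point from camera to tool coordinates, whose origin is the TCP and whose axes are the flange's). Camera axes: x right, y down, z forward; pixel columns grow to the right and rows downward; lengths in m; the calibration is good to about 2 mm. A picture is of the moment at which its call begins: read the wrist's pose just before it. There is no depth.
- ctrl.sign_off(): hands the job in; it is judged then, once.
The state is a dict: "time": time; "qpos": joint angles; "dq": joint speeds; "joint_efforts": joint torques, N m; "eef_pos": TCP position; "tcp_rot": TCP orientation; "contact_force": force on the tool from outside, world axes, zero at the start; "wrist_torque": the same for the moment, N m; "opening": opening from 0.0 (shut) to 1.0 (fully open); "finger_force": force on a finger pad.
Only numpy, scipy, OpenCV 4.12 (cv2) and the standard library are available. Lean on these libraries where they do the work, as an engineer would, in place of code of your own. Each camera call takes 0.05 s, during which the arm holds its last target. There are 200 camera calls.

## Task

Put the longer of the two birch slatted grids back into the steel drip tray on the ledge: tilt it, hook one end under the tray's lip, then swing the other end down until the grid lies flat on the tray floor, and let go. Leave the shorter grid lying where it is.

Things in the scene. Friction and masses are not known exactly. Their poses are not given: they have to be found in the camera images.
- grid: longer birch slatted grid, loose, flat on the ledge beside the tray: 150 mm (x, along its slats) by 110 (y) by 10 thick, about 120 g. A grip bar stands on its middle: 80 mm long in x, 16 wide in y, from z = 10 to 50 mm; grip it from above across its width. Origin: centre of the underside, z up. Its two ends are alike; either may go under the lip.
- tray: steel drip tray, fixed; place and heading vary. Origin: centre of underside, z up, +x away from the lip end. Floor top at z = 4 mm; clear inside x -84 to +84, y -65 to +65 mm. A lip overhangs the -x end; end wall at +x is 32 mm high, side walls 14 mm. Lip to far wall is 140 mm, so the 150 mm grid enters only tilted, one end down under the lip: about 18 degrees suits.
- tray_lip (a point): middle of the lip's free edge, at its underside; tray frame x = -56, y = 0, z = 34 mm. The lip is 3 mm thick, spans the tray's whole width and covers x = -84 to -56 mm, its top at z = 37 mm. Axes as the tray's.
- short_grid: the shorter birch grid of the same make, 105 mm (x) by 110 mm (y), nearly square, with the same grip bar; lies on the other side of the tray. Too short for the lip to hold; to be left alone. Origin: centre of its underside.
There are look-alikes about, which are no part of the job. What is shaped like the grid but pink is not meant.

How it is judged:
By the outcome, as a careful person would: the job done as asked, in the order asked, and still so for the second after the job is handed in, with the robot touching nothing.
It also fails if it takes over 43 s, if anything falls off the work surface, if the arm or the gripper's body presses on something with over 40 N, if the wrist force passes 120 N, or if a joint passes its speed limit or range.

## Working session

There is one attempt and no reset: what is moved stays moved. The work goes in short steps, Python scripts to look and compute and a tool call to move; the robot and the scene stay as the last step left them, time stands still between calls to the robot, and variables do not carry over. Pictures are saved under pics/ and viewed, at most 10 in all, crops included, and the job is handed in when it is done.

Besides the shell and the picture viewer there is one more tool, called by a JSON object that holds its "api" and its "payload", one argument or row to a line. arm_command: Moves the arm, as the interface text tells. Its arguments: {"type":"object","properties":{"series":{"type":"array","items":{"type":"number"}},"force":{"type":"number"}},"required":["series"]}

```bash
mkdir -p pics; ls; cat > h.py <<'E'
import sys; sys.path.insert(0,'.')
import numpy as np, cv2
from scipy.spatial.transform import Rotation as R
from plant import telemetry, vision, ctrl
def cam(n):
    s=telemetry.get_state(); d=vision.read_camera(n); K=np.array(d['K'],float)
    if n=='wrist':
        T=np.eye(4);T[:3,:3]=R.from_quat(s['tcp_rot']).as_matrix();T[:3,3]=s['eef_pos']
        W=T@np.array(d['T_tool_cam']); Rw=W[:3,:3].T; t=-Rw@W[:3,3]
    else:
        Rw=cv2.Rodrigues(np.array(d['rvec'],float))[0]; t=np.array(d['tvec'],float).ravel()
    return d['color'],K,Rw,t
def ray(c,uv,z):
    _,K,Rw,t=c; o=-Rw.T@t
    d=(Rw.T@np.linalg.inv(K)@np.c_[np.atleast_2d(uv),np.ones(len(np.atleast_2d(uv)))].T).T
    return o+d*((z-o[2])/d[:,2])[:,None]
def proj(c,P):
    _,K,Rw,t=c; q=(K@(Rw@np.atleast_2d(P).T+t[:,None])).T; return q[:,:2]/q[:,2:]
E
python3 - <<'E'
from h import *
for n in('top','side'):
    c=cam(n); cv2.imwrite(f'pics/{n}.png',c[0]); print(n,-c[2].T@c[3])
    np.savez(f'{n}0.npz',*c)
print(telemetry.get_state())
E
```

```text
pics
top [ 0.33970501 -0.06003144  0.99536473]
side [0.38040269 0.56246298 0.7905938 ]
{'time': 0.1, 'qpos': array([ 1.11501728e+00,  2.87128163e-01,  1.57802891e+00, -1.98622524e-05,
        1.27861011e+00, -1.49979056e-01]), 'dq': array([-0.00051971, -0.00140134, -0.00290541,  0.00035441,  0.00203622,
       -0.00010715]), 'joint_efforts': array([ 1.40401942e-03, -4.07297838e+01, -2.93702048e+01, -9.79299193e-05,
        3.42974578e-03,  9.94745875e-06]), 'eef_pos': array([0.20291044, 0.6431548 , 0.23005236]), 'tcp_rot': array([ 1.52302002e-01,  9.88333404e-01, -1.04060828e-03, -3.15222964e-04]), 'contact_force': array([ 0.23262303,  0.37506335, -0.14002147]), 'wrist_torque': array([-0.02296354, -0.01538855,  0.00024624]), 'finger_force': 0.0, 'opening': 1.0005640084771132}
```

View pics/top.png

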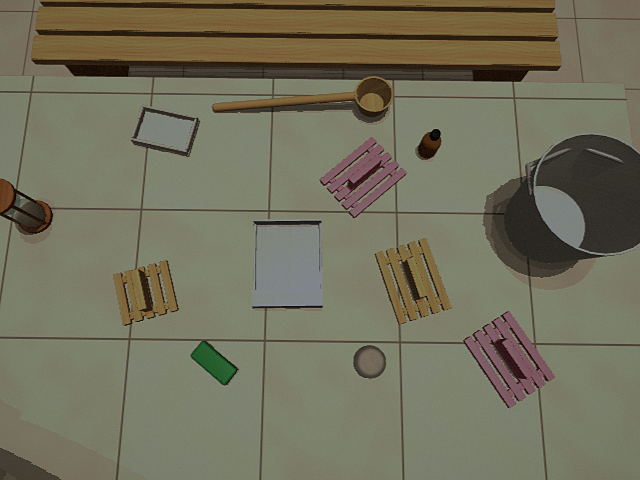

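View pics/side.png

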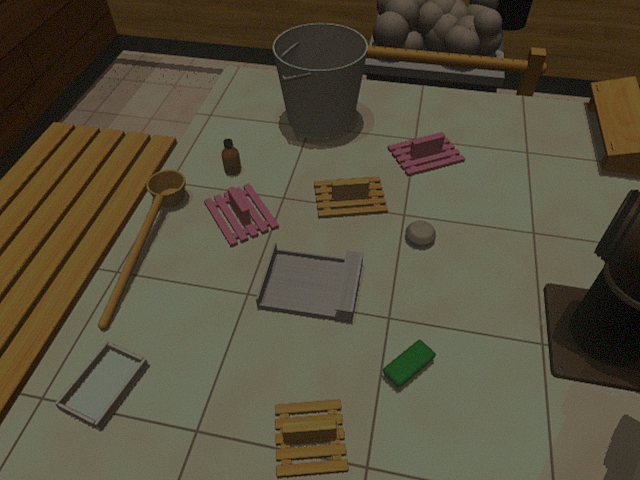

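Top view: there are two birch grids, at (413,280), which looks longer, and at (146,292), which is nearly square. The pink ones at (363,177) and (509,358) are excluded. The tray is at (288,264); the small tray at (165,131) is a look-alike. In the side view the lip is the wide strip at (350,285), the end nearest the robot. Next I measure both grids and the tray.

```bash
python3 - <<'E'
from h import *
def load(n):
    z=np.load(n+'0.npz'); return tuple(z[k] for k in z.files)
c=load('top'); im=c[0]; hsv=cv2.cvtColor(im,cv2.COLOR_BGR2HSV)
for uv in((390,290),(288,264),(363,200),(120,300),(288,302),(288,308)): print(uv,hsv[uv[1],uv[0]])
m=cv2.inRange(hsv,(12,95,60),(28,255,255)); m[:200]=0
mc=cv2.morphologyEx(m,cv2.MORPH_CLOSE,np.ones((13,13)))
for k in cv2.findContours(mc,0,2)[0]:
    if cv2.contourArea(k)<800: continue
    p=ray(c,k[:,0,:].astype(float),0.010)[:,:2]
    r=cv2.minAreaRect((p*1000).astype(np.float32)); print('birch',cv2.boundingRect(k),r)
# tray corners from the inner floor (bright, low sat)
t=cv2.inRange(hsv,(100,0,100),(179,70,255)); t[:200]=0;t[330:]=0;t[:,:230]=0;t[:,340:]=0
k=max(cv2.findContours(t,0,2)[0],key=cv2.contourArea)
p=ray(c,k[:,0,:].astype(float),0.004)[:,:2];print('tray floor',cv2.boundingRect(k),cv2.minAreaRect((p*1000).astype(np.float32)))
a=cv2.resize(im[205:340,235:335],None,fx=4,fy=4,interpolation=2); b=cv2.resize(im[205:340,365:465],None,fx=4,fy=4,interpolation=2)
cv2.imwrite('pics/crop.png',np.hstack([a,b]))
E
```

```text
(390, 290) [ 22 123 126]
(288, 264) [ 72  10 132]
(363, 200) [174  75 126]
(120, 300) [ 22 126 127]
(288, 302) [101  15 134]
(288, 308) [17 67 72]
birch (113, 260, 65, 65) ((466.9632873535156, 275.4459533691406), (104.5425033569336, 111.05702209472656), 16.58671760559082)
birch (376, 238, 75, 86) ((496.8482666015625, -259.8504638671875), (149.8409423828125, 109.77091217041016), 17.609169006347656)
tray floor (260, 259, 63, 47) ((490.9505615234375, -15.781208038330078), (93.7868881225586, 124.029296875), 0.6304255723953247)
```

View pics/crop.png

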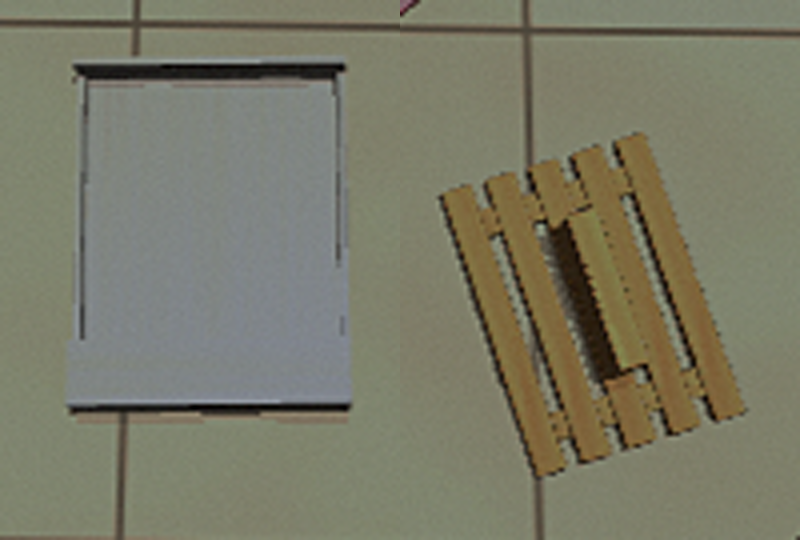

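The crop shows the grid at right, which the measurement gives as 150x110 mm and therefore the one meant. The tray is at left: lip along the bottom, crop rows 340–405, and far wall at the top, row 65. Next I measure tray corners from lip and wall edges.

```bash
python3 - <<'E'
from h import *
z=np.load('top0.npz'); c=tuple(z[k] for k in z.files)
f=lambda p:np.array(p)/4.+[235-.4,205-.4]
def show(n,p,h): print(n,(ray(c,f(p),h)[:,:2]*1000).round(1).tolist())
show('lip outer',[(69,405),(350,405)],.037)
show('lip free',[(67,341),(349,341)],.037)
show('wall top outer',[(75,63),(345,63)],.032)
show('wall top inner',[(78,67),(343,67)],.032)
z=np.load('side0.npz'); c2=tuple(z[k] for k in z.files)
im=c2[0][230:335,245:375]
cv2.imwrite('pics/sidecrop.png',cv2.resize(im,None,fx=5,fy=5,interpolation=2))
E
```

```text
lip outer [[438.1, 57.8], [439.6, -77.9]]
lip free [[469.2, 60.0], [470.7, -77.2]]
wall top outer [[610.9, 62.0], [612.5, -74.2]]
wall top inner [[608.8, 60.4], [610.3, -73.2]]
```

View pics/sidecrop.png

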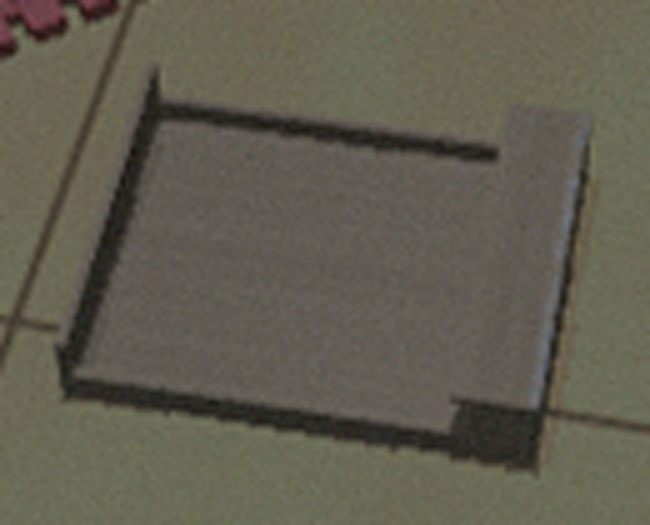

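```bash
cat >> h.py <<'E'
def down(yaw,pitch=0):  # tool y at world angle yaw(deg), pitch about tool y
    a=np.radians(yaw); y=np.array([np.cos(a),np.sin(a),0]); z=np.array([0,0,-1.]); 
    return R.from_matrix(np.c_[np.cross(y,z),y,z])*R.from_euler('y',pitch,degrees=True)
def go(pos,rot,s=None):
    s=s or telemetry.get_state(); r0=R.from_quat(s['tcp_rot'])
    print('cm',(r0.inv().apply(np.array(pos)-s['eef_pos'])*100).round(2),'deg',np.degrees((r0.inv()*rot).as_rotvec()).round(2))
E
python3 - <<'E'
from h import *
z=np.load('side0.npz'); c=tuple(z[k] for k in z.files)
f=lambda p:np.array(p)/5.+[245-.4,230-.4]
def show(n,p,h): print(n,(ray(c,f(p),h)[:,:2]*1000).round(1).tolist())
show('lip free',[(455,402),(508,105)],.037)
show('lip outer',[(541,412),(591,110)],.037)
show('wall top outer',[(62,345),(153,70)],.032)
go((.50,.20,.23),down(0))
E
```

```text
lip free [[467.0, 60.7], [472.8, -77.8]]
lip outer [[436.8, 58.8], [441.1, -81.7]]
wall top outer [[610.4, 61.7], [613.0, -72.1]]
cm [-41.67 -33.32   0.06] deg [-1.200e-01  6.000e-02  7.248e+01]
```

{"api": "arm_command", "payload": {
  "series": [-4.1,-3.3,0,0,0,7,0,-8.2,-6.6,0,0,0,14,0,-12.3,-9.9,0,0,0,21,0,-16.4,-13.2,0,0,0,28,0,-20.5,-16.5,0,0,0,35,0,-24.6,-19.8,0,0,0,42,0,-28.7,-23.1,0,0,0,49,0,-32.8,-26.4,0,0,0,56,0,-37,-29.7,0,0,0,63,0,-41.7,-33.3,0,0,0,70,0]
}}

```text
time: 0.93
eef_pos: [0.435, 0.2953, 0.231]
tcp_rot: [0.694, 0.72, -0.0, -0.0]
contact_force: [-0.5, 0.2, -0.0]
opening: 1.0
finger_force: 0.0
```

```bash
python3 - <<'E'
from h import *
s=telemetry.get_state();print(s['time'],s['eef_pos'],s['qpos'])
go((.50,-.25,.20),down(-72.4))
E
```

```text
0.9333 [0.43496462 0.29527068 0.23100181] [ 4.03250890e-01 -4.47661733e-02  1.94098890e+00  1.00098310e-05
  1.24576166e+00  3.65789326e-01]
cm [-54.73   4.46   3.11] deg [-1.000e-02  2.000e-02  7.455e+01]
```

{"api": "arm_command", "payload": {
  "series": [-4,0.4,0.3,0,0,7,0,-8,0.8,0.6,0,0,14,0,-12,1.2,0.9,0,0,21,0,-16,1.6,1.2,0,0,28,0,-20,2,1.5,0,0,35,0,-24,2.4,1.8,0,0,42,0,-28,2.8,2.1,0,0,49,0,-32,3.2,2.4,0,0,56,0,-36,3.6,2.7,0,0,63,0,-40,4,3,0,0,70,0]
}}

```text
time: 1.77
eef_pos: [0.4914, -0.1026, 0.2009]
tcp_rot: [0.981, 0.192, -0.0, -0.0]
contact_force: [1.3, -0.3, 0.2]
opening: 0.998
finger_force: 0.0
```

```bash
python3 - <<'E'
from h import *
go((.50,-.25,.20),down(-72.4))
E
```

```text
cm [-4.75 13.98  0.08] deg [-0.02  0.01  4.51]
```

{"api": "arm_command", "payload": {
  "series": [-1.2,3.5,0,0,0,1.5,0,-2.4,7,0,0,0,3,0,-3.6,10.5,0,0,0,4.5,0,-4.7,13.9,0,0,0,4.5,0,-4.7,13.9,0,0,0,4.5,0,-4.7,13.9,0,0,0,4.5,0,-4.7,13.9,0,0,0,4.5,0]
}}

```text
time: 2.35
eef_pos: [0.5012, -0.2465, 0.2006]
tcp_rot: [0.988, 0.156, -0.0, -0.001]
contact_force: [0.6, -0.0, 0.5]
opening: 1.004
finger_force: 0.0
```

```bash
python3 - <<'E'
from h import *
s=telemetry.get_state();print(s['time'],s['eef_pos'])
c=cam('wrist'); cv2.imwrite('pics/w1.png',c[0])
hsv=cv2.cvtColor(c[0],cv2.COLOR_BGR2HSV)
m=cv2.inRange(hsv,(12,95,50),(28,255,255)); m=cv2.morphologyEx(m,cv2.MORPH_CLOSE,np.ones((41,41)))
k=max(cv2.findContours(m,0,2)[0],key=cv2.contourArea)
print(cv2.boundingRect(k),cv2.minAreaRect((ray(c,k[:,0,:].astype(float),.01)[:,:2]*1000).astype(np.float32)))
print(proj(c,[[.4968,-.2599,.05]]))
E
```

```text
2.35 [ 0.50115843 -0.2464849   0.2005981 ]
(277, 134, 125, 155) ((496.45513916015625, -259.1186828613281), (150.1770782470703, 109.85453796386719), 17.702075958251953)
[[340.11053525 229.28605079]]
```

View pics/w1.png

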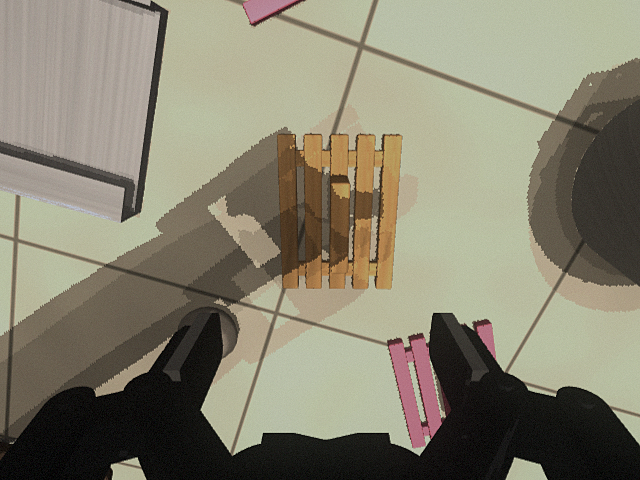

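The view shows the birch grid at (340,212) with its bar standing on the middle. Its pose agrees with the top view to within 1 mm. Next I descend and grip.

```bash
python3 - <<'E'
from h import *
go((.4966,-.2593,.017),down(-72.3))
E
```

```text
cm [-0.85  1.16 18.37] deg [-0.08  0.03  0.32]
```

{"api": "arm_command", "payload": {
  "series": [-0.85,1.2,3,0,0,0.3,0,-0.85,1.2,6,0,0,0.3,0,-0.85,1.2,9,0,0,0.3,0,-0.85,1.2,12,0,0,0.3,0,-0.85,1.2,14,0,0,0.3,0,-0.85,1.2,16,0,0,0.3,0,-0.85,1.2,17.5,0,0,0.3,0,-0.85,1.2,18.3,0,0,0.3,0,-0.85,1.2,18.3,0,0,0.3,0,-0.85,1.2,18.3,0,0,0.3,0]
}}

```text
time: 3.23
eef_pos: [0.4975, -0.2602, 0.0186]
tcp_rot: [0.988, 0.154, -0.0, -0.0]
contact_force: [0.1, -0.9, -0.2]
opening: 1.0
finger_force: 0.0
```

{"api": "arm_command", "payload": {
  "series": [0,0,0,0,0,0,0.4,0,0,0,0,0,0,0.6,0,0,0,0,0,0,0.8,0,0,0,0,0,0,1,0,0,0,0,0,0,1,0,0,0,0,0,0,1,0,0,0,0,0,0,1,0,0,0,0,0,0,1,0,0,0,0,0,0,1],
  "force": 60
}}

```text
time: 3.98
eef_pos: [0.4975, -0.2615, 0.0188]
tcp_rot: [0.988, 0.154, 0.0, 0.0]
contact_force: [0.4, -0.5, 3.0]
opening: 0.181
finger_force: 59.9
```

```bash
cat >> h.py <<'E'
O=np.array([.5255,-.008]); H=1.3
def gridtcp(x0,z0,th,off=18.8):  # tray-frame mm: lip-end bottom corner, tilt
    a=np.radians(th); x=x0+75*np.cos(a)-off*np.sin(a); z=z0+75*np.sin(a)+off*np.cos(a); h=np.radians(H)
    return np.r_[O+np.array([np.cos(h),np.sin(h)])*x/1000,z/1000],down(H-90,th)
E
python3 - <<'E'
from h import *
p=gridtcp(-44,70,18); print(p[0]); go(*p)
E
```

```text
[ 0.54701418 -0.00751177  0.11105614]
cm [ 12.43 -22.69  -9.24] deg [-2.53 17.85 16.24]
```

{"api": "arm_command", "payload": {
  "series": [0,0,-2,0,0,0,1,0,0,-5,0,0,0,1,0,0,-8,0,0,0,1,0,0,-9.5,0,0,0,1,0,0,-9.5,0,0,0,1]
}}

```text
time: 4.4
eef_pos: [0.4993, -0.2627, 0.1174]
tcp_rot: [0.988, 0.154, 0.003, 0.003]
contact_force: [1.3, -0.1, -0.2]
opening: 0.176
finger_force: 59.3
```

```bash
python3 - <<'E'
from h import *
s=telemetry.get_state();print(s['time'],s['eef_pos'],s['contact_force'],s['wrist_torque'],s['opening'],R.from_quat(s['tcp_rot']).as_matrix()[:,2])
p=gridtcp(-44,70,18); go(*p)
E
```

```text
4.4 [ 0.49932236 -0.26270374  0.11741309] [ 1.28897888 -0.06559092 -0.17140478] [ 0.00616388 -0.03956715 -0.00526188] 0.17648265858446274 [ 0.00617234 -0.00475987 -0.99996962]
cm [ 12.29 -22.87   0.54] deg [-2.25 17.57 16.3 ]
```

Lifted. Next: tilt and carry over the tray.

{"api": "arm_command", "payload": {
  "series": [1.5,-2.8,-0.5,-0.3,2.2,2,1,3,-5.7,-0.5,-0.6,4.4,4,1,4.6,-8.5,-0.5,-0.9,6.6,6,1,6.1,-11.4,-0.5,-1.2,8.8,8,1,7.7,-14.3,0,-1.5,11,10,1,9.2,-17.1,0,-1.8,13.2,12,1,10.8,-20,0,-2,15.4,14,1,12.3,-22.8,0,-2.2,17.6,16.3,1,12.3,-22.8,0,-2.2,17.6,16.3,1,12.3,-22.8,0,-2.2,17.6,16.3,1]
}}

```text
time: 5.23
eef_pos: [0.5432, -0.0045, 0.1107]
tcp_rot: [0.988, 0.012, 0.151, -0.005]
contact_force: [-0.1, -0.6, -1.3]
opening: 0.178
finger_force: 59.4
```

```bash
python3 - <<'E'
from h import *
s=telemetry.get_state();print(s['time'],s['eef_pos'])
go(*gridtcp(-44,70,18));go(*gridtcp(-44,12,18))
for n in('side',):
    c=cam(n); cv2.imwrite(f'pics/s2.png',cv2.resize(c[0][150:370,200:440],None,fx=2.5,fy=2.5))
E
```

```text
5.2333 [ 0.54316972 -0.00453574  0.11071392]
cm [0.37 0.31 0.08] deg [-0.42  0.59  0.08]
cm [-1.37  0.35  5.61] deg [-0.42  0.59  0.08]
```

View pics/s2.png

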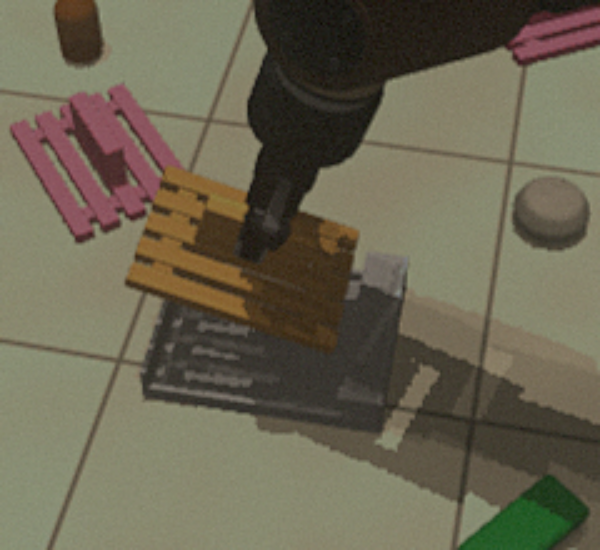

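The grid is held tilted over the tray with its lip-side end at the right, lower than the far end; corners are at crop (335,350) and (357,232). Now I check those corners against the prediction.

```bash
python3 - <<'E'
from h import *
c=cam('side');s=telemetry.get_state()
T=R.from_quat(s['tcp_rot'])
P=[s['eef_pos']+T.apply([sx*.075,sy*.055,z]) for sx in(-1,1) for sy in(-1,1) for z in(.0088,.0188)]
q=proj(c,P); print(np.c_[np.round(P,4),((q-[200,150])*2.5).round(0)])
E
```

```text
[[ 4.743e-01  4.700e-02  8.130e-02  3.330e+02  3.450e+02]
 [ 4.773e-01  4.710e-02  7.170e-02  3.290e+02  3.530e+02]
 [ 4.768e-01 -6.300e-02  8.060e-02  3.580e+02  2.270e+02]
 [ 4.798e-01 -6.290e-02  7.110e-02  3.540e+02  2.350e+02]
 [ 6.173e-01  5.000e-02  1.265e-01  1.230e+02  2.740e+02]
 [ 6.203e-01  5.010e-02  1.169e-01  1.200e+02  2.820e+02]
 [ 6.198e-01 -6.000e-02  1.258e-01  1.650e+02  1.590e+02]
 [ 6.228e-01 -5.980e-02  1.163e-01  1.620e+02  1.680e+02]]
```

{"api": "arm_command", "payload": {
  "series": [0.4,0.35,0.1,-0.4,0.6,0,1,0,0.35,1.2,-0.4,0.6,0,1,-0.4,0.35,2.4,-0.4,0.6,0,1,-0.8,0.35,3.6,-0.4,0.6,0,1,-1.1,0.35,4.7,-0.4,0.6,0,1,-1.3,0.35,5.5,-0.4,0.6,0,1,-1.3,0.35,5.7,-0.4,0.6,0,1,-1.3,0.35,5.7,-0.4,0.6,0,1]
}}

```text
time: 6.0
eef_pos: [0.5499, -0.01, 0.0542]
tcp_rot: [0.987, 0.01, 0.158, -0.001]
contact_force: [-0.0, 0.4, -1.2]
opening: 0.175
finger_force: 59.4
```

```bash
python3 - <<'E'
from h import *
s=telemetry.get_state();print(s['time'],s['eef_pos'],s['contact_force'])
go(*gridtcp(-44,10,18));go(*gridtcp(-78,9,18))
c=cam('side'); cv2.imwrite(f'pics/s3.png',cv2.resize(c[0][200:340,220:400],None,fx=4,fy=4))
E
```

```text
6.0 [ 0.54993146 -0.01003524  0.05418637] [-0.00249576  0.39368714 -1.2165424 ]
cm [-0.37 -0.26  0.21] deg [ 0.08 -0.19 -0.15]
cm [-3.63 -0.25 -0.76] deg [ 0.08 -0.19 -0.15]
```

View pics/s3.png

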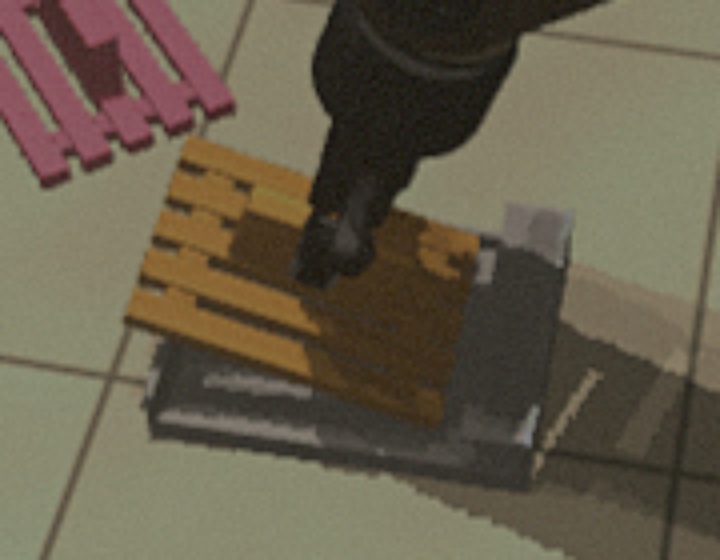

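The lip-side end is below lip height and about a centimetre or more clear of the lip's free edge, and the far end is above the far wall. Next I slide it under the lip.

{"api": "arm_command", "payload": {
  "series": [-0.6,-0.1,0,0,0,0,1,-1.2,-0.2,-0.15,0,0,0,1,-1.8,-0.25,-0.3,0,0,0,1,-2.4,-0.25,-0.45,0,0,0,1,-3,-0.25,-0.6,0,0,0,1,-3.5,-0.25,-0.75,0,0,0,1,-3.5,-0.25,-0.75,0,0,0,1,-3.5,-0.25,-0.75,0,0,0,1]
}}

```text
time: 6.72
eef_pos: [0.5143, -0.0079, 0.0513]
tcp_rot: [0.987, 0.01, 0.159, -0.001]
contact_force: [0.5, -0.7, -0.4]
opening: 0.174
finger_force: 59.4
```

```bash
python3 - <<'E'
from h import *
s=telemetry.get_state();print(s['time'],s['eef_pos'],s['contact_force'],s['wrist_torque'])
for a in((-78,9,18),(-78,7,12),(-78,6,6),(-78,5,0)): go(*gridtcp(*a))
c=cam('side'); cv2.imwrite(f'pics/s4.png',cv2.resize(c[0][200:340,220:400],None,fx=4,fy=4))
E
```

```text
6.7167 [ 0.51427851 -0.00788489  0.05134542] [ 0.53504147 -0.65397878 -0.42983402] [-0.03947914  0.17374591  0.01891366]
cm [-0.16  0.04  0.08] deg [ 0.1  -0.3  -0.11]
cm [-0.07  0.04  1.07] deg [ 0.09 -6.3  -0.12]
cm [-0.04  0.03  1.97] deg [  0.09 -12.3   -0.12]
cm [-0.08  0.03  2.87] deg [  0.08 -18.3   -0.13]
```

View pics/s4.png

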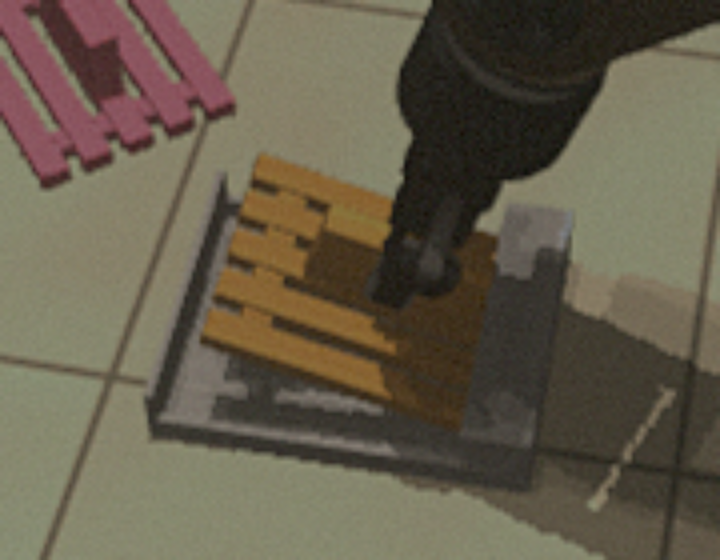

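The lip now covers the grid's near end, which disappears beneath it at column ~495/465. The far end is inside the far wall. Next I swing it down.

{"api": "arm_command", "payload": {
  "series": [-0.1,0,0.5,0,-3,0,1,-0.1,0,1,0,-6,0,1,-0.05,0,1.5,0,-9,0,1,-0.05,0,1.95,0,-12,0,1,-0.05,0,2.4,0,-15,0,1,-0.1,0,2.7,0,-17,0,1,-0.1,0,2.85,0,-18.2,0,1,-0.1,0,2.85,0,-18.2,0,1,-0.1,0,2.85,0,-18.2,0,1]
}}

```text
time: 7.52
eef_pos: [0.5227, -0.0077, 0.0237]
tcp_rot: [1.0, 0.01, 0.001, 0.0]
contact_force: [-0.0, 0.0, -2.0]
opening: 0.179
finger_force: 59.4
```

```bash
python3 - <<'E'
from h import *
s=telemetry.get_state();print(s['time'],s['eef_pos'],s['contact_force'],s['wrist_torque'],s['opening'])
go(*gridtcp(-78,4,0))
E
```

```text
7.5167 [ 0.52270987 -0.00768079  0.02369779] [-0.01261692  0.04924233 -1.99251725] [0.02570819 0.03066518 0.01462816] 0.17850715713496043
cm [-0.02  0.04  0.09] deg [ 0.05 -0.1  -0.12]
```

Flat and about 1 mm above the floor. Next I ease it down, release and retreat.

{"api": "arm_command", "payload": {
  "series": [0,0,0.05,0,0,0,1,0,0,0.1,0,0,0,1,0,0,0.1,0,0,0,1,0,0,0.1,0,0,0,1]
}}

```text
time: 7.85
eef_pos: [0.5223, -0.0077, 0.023]
tcp_rot: [1.0, 0.01, 0.001, 0.0]
contact_force: [0.3, -0.1, -0.5]
opening: 0.18
finger_force: 59.4
```

{"api": "arm_command", "payload": {
  "series": [0,0,0,0,0,0,0.7,0,0,0,0,0,0,0.5,0,0,0,0,0,0,0.3,0,0,0,0,0,0,0.3,0,0,0,0,0,0,0.3,0,0,-2,0,0,0,0.3,0,0,-5,0,0,0,0.3,0,0,-9,0,0,0,0.3,0,0,-13,0,0,0,0.3,0,0,-17,0,0,0,0.3]
}}

```text
time: 8.68
eef_pos: [0.5217, -0.0074, 0.1943]
tcp_rot: [1.0, 0.01, 0.0, 0.0]
contact_force: [1.0, -0.1, -0.2]
opening: 0.696
finger_force: 0.0
```

```bash
python3 - <<'E'
from h import *
s=telemetry.get_state();print(s['time'],s['eef_pos'],s['contact_force'],s['opening'])
a=cam('side')[0][180:350,220:400]; b=cam('wrist')[0]
cv2.imwrite('pics/end.png',np.hstack([cv2.resize(a,(380,360)),cv2.resize(b,(420,360))]))
E
```

```text
8.6833 [ 0.52173629 -0.00743624  0.19429616] [ 1.03842198 -0.08411058 -0.20943532] 0.6959312424065481
```

View pics/end.png

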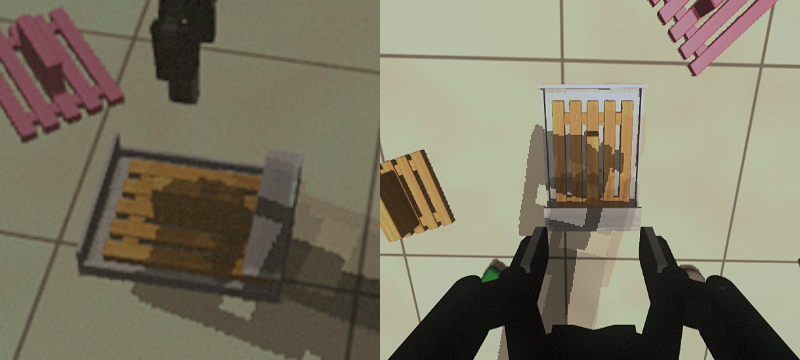

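The grid lies flat inside the tray, at (190,215) in the left view and (592,152) in the right. Its near end is under the lip and the gripper is clear. The short grid is where it was.

```bash
python3 -c "
from plant import ctrl
print(ctrl.sign_off())"
```

```text
the job is handed in; nothing more can be done
None
```

The longer birch grid lies flat in the drip tray with one end under the lip, the gripper has let go and is clear, the short grid was left alone, and the job was handed in at about 9 s.

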